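Make up the wheel kit and the cutter kit at the tool-grinding bench

TASK

Make up the two kits for the next jobs, one part to a bay, lying flat the same way up as now: in the three-bay tray, counted from the end with the wire handle, the grinding wheel, then the flange, then the large nut; in the two-bay tray, the milling cutter in the bay at the handle end and the small nut in the other. Set each part down on the tray floor gently, never drop it, and leave the sleeve, the oil bottle and the brush where they are.

Things in the scene. Friction and masses are not known exactly. Their poses are not given: they have to be found in the camera images.
- tray3: Three-bay kit tray, 237 x 126 mm: low open green steel tray, fixed; rim 22 mm high, walls and floor 3 mm. Origin: centre of its underside (handle not counted), on the mat 3 mm above the bench; x along its length, z up. Bays 75 mm (x) by 120 mm (y) inside. Wire loop handle, 60 mm wide, sticks out 26 mm at its -x end only. Bay centres: x = -78 mm (handle end), 0, +78 mm (far end), y = 0.
- tray2: Two-bay kit tray, 159 x 126 mm: low open green steel tray, fixed; rim 22 mm high, walls and floor 3 mm. Origin: centre of its underside (handle not counted), on the mat 3 mm above the bench; x along its length, z up. Bays 75 mm (x) by 120 mm (y) inside. Wire loop handle, 60 mm wide, sticks out 26 mm at its -x end only. Bay centres: x = -39 mm (handle end) and +39 mm (far end), y = 0.
- wheel: Small cup grinding wheel of dull pink abrasive, diameter 60 mm, 32 mm tall, hollow with the mouth up: wall 9 mm thick, floor 10 mm thick with a steel bush in its middle. About 0.16 kg. Origin: centre of its underside, z up. Lies on the bench mat (top 3 mm above the work surface).
- flange: Bright aluminium wheel flange: a plain round disc of diameter 54 mm, 9 mm thick, with a round boss of diameter 30 mm and 15 mm tall on its upper side (24 mm tall in all). About 0.14 kg. Origin: centre of its underside, z up. Lies on the bench mat (top 3 mm above the work surface).
- nut_large: The larger steel hexagon nut, lying flat: 41 mm across flats (47 mm across corners), 22 mm tall. About 0.12 kg. Origin: centre of its underside, z up. x axis and every 60 degrees from it: square to a flat. Lies on the bench mat (top 3 mm above the work surface).
- nut_small: The smaller steel hexagon nut, lying flat: 24 mm across flats (28 mm across corners), 14 mm tall. About 0.035 kg. Origin: centre of its underside, z up. x axis and every 60 degrees from it: square to a flat. Lies on the bench mat (top 3 mm above the work surface).
- cutter: Steel milling cutter, dark  a toothed ring (ten bright teeth) about 62 mm across and 24 mm tall, with a smooth round hub of diameter 32 mm standing 18 mm above it (42 mm tall in all). About 0.35 kg. Origin: centre of its underside, z up. Lies on the bench mat (top 3 mm above the work surface).
- sleeve: Spare steel spacing sleeve, a bystander not to be disturbed: upright tube, diameter 38 mm, 55 mm tall. Origin: centre of its underside.
- oil: Pale plastic oil bottle with a black cap, a bystander not to be disturbed: diameter 56 mm, 130 mm tall, upright. Origin: centre of its underside.
- brush: Bench brush about 180 mm long lying flat, a bystander not to be disturbed. Origin: under its middle; x along its length.
There are look-alikes about, which are no part of the job. What is shaped like the flange but blue is not meant. Leave any turquoise look-alike of the wheel alone.

How it is judged:
By the outcome, as a careful person would: the job done as asked, in the order asked, and still so for the second after the job is handed in, with the robot touching nothing.
It also fails if it takes over 120 s, if anything falls off the work surface, if the arm or the gripper's body presses on something with over 40 N, if the wrist force passes 120 N, or if a joint passes its speed limit or range.

ROBOT

A 6-joint arm with a two-finger parallel gripper is mounted at the origin on the work surface. World frame = base frame: x ahead of the robot, y to its left, z up, the work surface at z = 0. Lengths are in m, angles in rad, forces in N, time in s.
With the tool pointing down it reaches from about 0.375 to 0.9 m from the base axis. Payload 3.1 kg.
Tool frame: the origin (TCP) lies on the centre line of the jaws, within the pads' length; the fingertips stand robot.tip_reach ahead of it and the grasp point (between the pads) lies 8 mm behind it (robot.tip_reach is the distance from the TCP to the fingertips, in m); z points along the fingers, y is the line along which they close (so a half turn about z gives the same grasp; the last joint's range is limited). The gripper opens to 87 mm and grips with 3 to 60 N. Pads are 19 mm wide; open, the fingers measure 117 mm over their backs; the gripper's body (75 mm by 190 mm) begins 51 mm behind the grasp point.
Start: joints at [-1.391, 0.527, 1.433, -0, 1.181, -0.178], TCP at [0.219, -0.585, 0.234] pointing down, gripper open.
Joint ranges: [-3.08, 3.08], [-0.75, 2.2], [0.22, 2.44], [-1.43, 4.57], [0, 2.65], [-2.85, 2.85]. Speed limits (rad/s): [2.79, 2.79, 3.14, 3.14, 3.14, 3.14].

INTERFACE

Orientations are given as a unit quaternion [x, y, z, w].
In Python, from rig import robot gives the robot as it stands.
- The arm moves only by the tool jog_arm, never from a script. Its argument "motion" is one flat list of numbers, 7 for each row, row after row: the shift along the tool's x, y, z scaled (see below), then the turn, a rotation vector about the tool's x, y, z scaled (see below), then the gripper's target within -1 to 1 (shut at 1, half-way at 0, fully open at -1). In form: [x, y, z, rx, ry, rz, hand, x, y, z, rx, ry, rz, hand, ...]. A call has 1 to 12 rows; each row shifts and turns the commanded pose from where the row before left it, along the tool's axes as they then stand; what a row does not reach is not made up. The controller multiplies each number of a shift by 4 cm and each number of a turn by 4 degrees. A row lasts 1/8 s, in which the tool goes at most 62.5 mm and 10.7 degrees, less where a joint would pass 70% of its speed; a pose out of reach is approached as far as the arm can. A call with a number of a shift or a turn outside -1 to 1 is refused whole. A call with a gripper value outside its range is refused whole. The fingers move at their own pace and stop on an object; "grip_force" is the grip in N (left out, the last holds). Time passes only in rows, so rows that do not move let the fingers close. It gives the time, the measured TCP pose, the force, the opening and the grip force at its end, in the units of the state.
- robot.get_obs(): the state, without advancing time (a new reading comes with each control period).
- robot.camera(name): name is "scene" or "top" or "wrist"; returns the picture (400x640x3 uint8, blue, green, red); there is no depth.
- robot.calibration(name): a dict with "fx", "fy", "cx", "cy" (pixels), "dist_coeffs" ([k1, k2, p1, p2, k3] as OpenCV has them; the pictures are not rectified), "R" (3x3) and "t" (3): a world point X has camera coordinates R X + t; the wrist camera has in their place "T_tool_cam" (4x4, takes a point from camera to tool coordinates, whose origin is the TCP and whose axes are the flange's). Camera axes: x right, y down, z forward; pixel columns grow to the right and rows downward; lengths in m; the calibration is good to about 2 mm. A picture is of the moment at which its call begins: read the wrist's pose just before it. calibration takes no time and is no camera call.
- robot.hand_in(): hands the job in; it is judged then, once.
The state is a dict: "time": time; "q": joint angles; "joint_velocities": joint speeds; "joint_torque": joint torques, N m; "position": TCP position; "tool_rot": TCP orientation; "ft_force": force on the tool from outside, world axes, zero at the start; "moment": the same for the moment, N m; "grip_width": finger opening in m; "grip_force": force on a finger pad.
Only numpy, scipy, OpenCV 4.12 (cv2) and the standard library are available. Lean on these libraries where they do the work, as an engineer would, in place of code of your own. Each camera call takes 0.05 s, during which the arm holds its last target. There are 200 camera calls.

## Working session

There is one attempt and no reset: what is moved stays moved. The work goes in short steps, Python scripts to look and compute and a tool call to move; the robot and the scene stay as the last step left them, time stands still between calls to the robot, and variables do not carry over. Pictures are saved under pics/ and viewed, at most 14 in all, crops included, and the job is handed in when it is done.

Besides the shell and the picture viewer there is one more tool, called as a command line: name --argument value ..., lists and objects as JSON in quotes. jog_arm: Moves the arm, as the interface text tells. Shifts and turns lie within -1 to 1; 1 stands for 4 cm of shift or 4 degrees of turn. Its arguments: {"type":"object","properties":{"motion":{"type":"array","items":{"type":"number"}},"grip_force":{"type":"number"}},"required":["motion"]}

```bash
ls; mkdir -p pics
python3 - <<'E'
from rig import robot
import cv2
for n in("top","scene"):
    cv2.imwrite(f"pics/{n}0.png",robot.camera(n)); c=robot.calibration(n); print(n,c)
print(robot.calibration("wrist"),robot.tip_reach); print(robot.get_obs())
E
```

```text
pics
top {'fx': 449.04068942704777, 'fy': 449.04068942704777, 'cx': 321.97762478427444, 'cy': 198.7450556028743, 'dist_coeffs': array([-0.02383629,  0.        ,  0.        ,  0.        ,  0.        ]), 'R': array([[-0.02550796, -0.99943133,  0.0220535 ],
       [-0.98304214,  0.02107   , -0.18216534],
       [ 0.18159708, -0.02632619, -0.98302056]]), 't': array([0.0121628 , 0.57734632, 1.12086706])}
scene {'fx': 367.23804098032593, 'fy': 367.23804098032593, 'cx': 321.5130532458518, 'cy': 198.35637854793973, 'dist_coeffs': array([-0.04782762,  0.        ,  0.        ,  0.        ,  0.        ]), 'R': array([[-0.58938767,  0.8077851 , -0.01026638],
       [ 0.62224624,  0.44583423, -0.64346053],
       [-0.51520073, -0.38563592, -0.76541044]]), 't': array([ 0.35254416, -0.32329422,  1.51261307])}
{'fx': 302.31566056619016, 'fy': 302.31566056619016, 'cx': 323.8589510379162, 'cy': 202.75414671490077, 'dist_coeffs': array([-0.04844126,  0.        ,  0.        ,  0.        ,  0.        ]), 'T_tool_cam': array([[ 3.03008918e-04, -9.53334826e-01, -3.01914917e-01,
         8.32640511e-02],
  
[... 278 characters left out ...]
: array([-1.39049017e+00,  5.28375486e-01,  1.43375004e+00, -3.90020216e-05,
        1.18137591e+00, -1.78509353e-01]), 'joint_velocities': array([ 0.00051873, -0.00112892, -0.00204273,  0.00236268, -0.00197712,
        0.00050908]), 'joint_torque': array([ 3.12624552e-04, -4.40985632e+01, -1.77151340e+01,  6.35351683e-02,
        5.33971062e-02, -3.85887938e-05]), 'position': array([ 0.21937737, -0.58457133,  0.23267572]), 'tool_rot': array([ 9.83947777e-01,  1.78454084e-01, -1.88913024e-05, -9.54378159e-04]), 'ft_force': array([ 5.40846268e-01, -5.25397707e-01,  8.70367196e-05]), 'moment': array([-0.01068668,  0.06661931, -0.00279437]), 'grip_force': 0.0, 'grip_width': 0.08689306649589545}
```

View pics/top0.png

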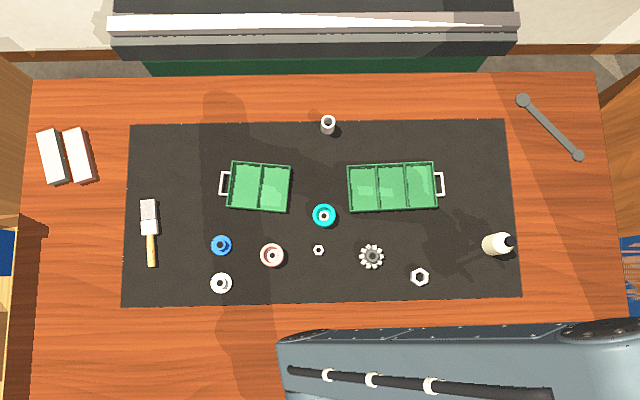

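View pics/scene0.png

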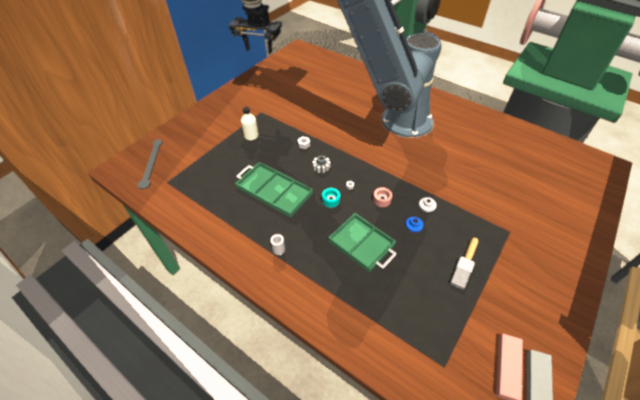

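The parts are in the top view, where right is -y and down is towards the robot.
- **Flange:** the candidates are silver at (221,283) and blue at (221,245). The silver one is meant.
- **Wheel:** the candidates are pink at (272,255) and turquoise at (324,215). The pink one is meant.
- **Nuts and cutter:** large nut (420,277), small nut (318,250), cutter (371,257).
- **Trays:** tray3 (393,187) with its handle to the right, tray2 (260,187) with its handle to the left.

Next I'll measure and take a confirming crop.

```bash
cat > h.py <<'E'
from rig import robot
import cv2, numpy as np
from scipy.spatial.transform import Rotation as Rn
def cam(name,obs=None):
    c=robot.calibration(name); K=np.array([[c['fx'],0,c['cx']],[0,c['fy'],c['cy']],[0,0,1.]]); D=np.array(c['dist_coeffs'])
    if name=="wrist":
        T=np.eye(4); T[:3,:3]=Rn.from_quat(obs['tool_rot']).as_matrix(); T[:3,3]=obs['position']; T=T@c['T_tool_cam']
        return K,D,T[:3,:3].T,-T[:3,:3].T@T[:3,3]
    return K,D,np.array(c['R']),np.array(c['t'])
def plane(C,uv,z):
    K,D,R,t=C; p=cv2.undistortPoints(np.float64(uv).reshape(-1,1,2),K,D).reshape(-1,2)
    d=np.c_[p,np.ones(len(p))]@R; o=-R.T@t
    return o+d*((z-o[2])/d[:,2])[:,None]
def project(C,X):
    K,D,R,t=C; return cv2.projectPoints(np.float64(X).reshape(-1,3),cv2.Rodrigues(R)[0],t,K,D)[0].reshape(-1,2)
E
python3 - <<'E'
from h import *
im=cv2.imread("pics/top0.png"); C=cam("top")
hsv=cv2.cvtColor(im,cv2.COLOR_BGR2HSV)
g=cv2.inRange(hsv,(55,90,40),(80,255,255))
cs,_=cv2.findContours(g,cv2.RETR_EXTERNAL,2)
g=cv2.morphologyEx(g,cv2.MORPH_CLOSE,np.ones((7,7)))
cs,_=cv2.findContours(g[100:320],cv2.RETR_EXTERNAL,2,offset=(0,100))
for c in cs:
    if cv2.contourArea(c)>1000:
        P=plane(C,c.reshape(-1,2),.025)[:,:2]
        print("tray",cv2.minAreaRect(np.float32(P*1000)),cv2.boundingRect(c))
v=cv2.inRange(hsv.max(2) if 0 else im.max(2),85,255); v=cv2.morphologyEx(v,cv2.MORPH_CLOSE,np.ones((5,5)))
cs,_=cv2.findContours(v[118:303,130:515],cv2.RETR_EXTERNAL,2,offset=(130,118))
H={"flange":(221,283,.012),"blue":(221,245,.012),"wheel":(272,255,.03),"turq":(324,215,.03),"ns":(318,250,.014),"cut":(371,257,.024),"nl":(420,277,.02),"sleeve":(328,125,.03),"oil":(497,243,.06),"brush":(150,230,.01)}
for n,(a,b,z) in H.items():
    for c in cs:
        if cv2.pointPolygonTest(c,(a,b),False)>=0 and cv2.contourArea(c)<3000:
            P=plane(C,c.reshape(-1,2),z)[:,:2]*1000
            print(n,cv2.minEnclosingCircle(np.float32(P)),P.min(0).round(),P.max(0).round(),np.hypot(*P.mean(0)).round())
cv2.imwrite("pics/crop1.png",cv2.resize(im[195:305,190:450],None,fx=3,fy=3,interpolation=cv2.INTER_CUBIC))
E
```

```text
tray ((613.5858764648438, -191.3848419189453), (128.93377685546875, 239.876220703125), 1.8040120601654053) (346, 161, 92, 51)
tray ((621.5977783203125, 168.71762084960938), (162.19178771972656, 129.1576385498047), 83.2952880859375) (226, 161, 65, 52)
```

View pics/crop1.png

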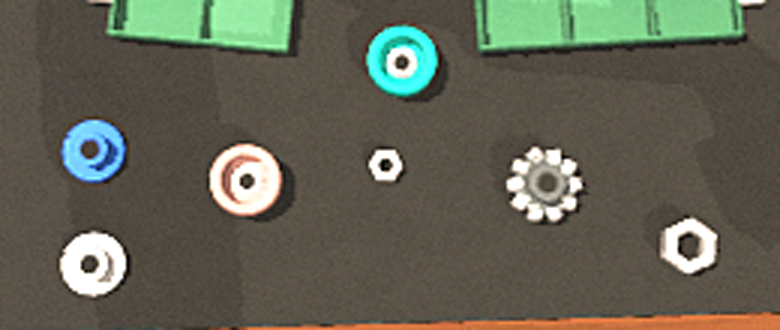

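The crop confirms it: the silver flange is at crop (93,264), the pink wheel at (246,180), the cutter at (545,184), the small nut at (386,165) and the large nut at (689,245). The mat was too bright for that threshold, so I'll raise it.

Run:
```python
from h import *
im=cv2.imread("pics/top0.png"); C=cam("top")
v=cv2.inRange(im.max(2),135,255); v=cv2.morphologyEx(v,cv2.MORPH_CLOSE,np.ones((5,5)))
cs,_=cv2.findContours(v[112:299,135:515].copy(),cv2.RETR_EXTERNAL,2,offset=(135,112))
H={"flange":(221,283,.012),"blue":(221,245,.012),"wheel":(272,255,.032),"turq":(324,215,.032),"ns":(318,250,.015),"cut":(371,257,.025),"nl":(420,277,.023),"sleeve":(328,125,.03),"oil":(497,243,.06),"brush":(150,215,.01)}
for n,(a,b,z) in H.items():
    for c in cs:
        if abs(cv2.pointPolygonTest(c,(a,b),True))<7 :
            P=plane(C,c.reshape(-1,2),z)[:,:2]*1000; m=(P.min(0)+P.max(0))/2
            print(n,np.round(cv2.minEnclosingCircle(np.float32(P))[0]),"bbox mid",m.round(),(P.max(0)-P.min(0)).round(),"reach",np.hypot(*m).round())
```

```text
ns [448.  12.] bbox mid [448.  12.] [24. 27.] reach 448.0
sleeve [727. -19.] bbox mid [681. -21.] [ 309. 1054.] reach 681.0
brush [504. 465.] bbox mid [505. 463.] [180.  49.] reach 685.0
```

Run:
```python
from h import *
im=cv2.imread("pics/top0.png"); C=cam("top")
v=cv2.inRange(im.max(2),135,255); v=cv2.morphologyEx(v,cv2.MORPH_CLOSE,np.ones((5,5)))
cs,_=cv2.findContours(v[112:299,135:515].copy(),cv2.RETR_EXTERNAL,2,offset=(135,112))
H={"flange":(221,283,.012),"blue":(221,245,.012),"wheel":(272,255,.032),"turq":(324,215,.032),"ns":(318,250,.015),"cut":(371,257,.025),"nl":(420,277,.023),"sleeve":(328,125,.03),"oil":(497,243,.06)}
for n,(a,b,z) in H.items():
    for c in cs:
        x,y,w,h=cv2.boundingRect(c)
        if x<=a<=x+w and y<=b<=y+h and w<60:
            P=plane(C,c.reshape(-1,2),z)[:,:2]*1000; m=(P.min(0)+P.max(0))/2
            print(n,np.round(cv2.minEnclosingCircle(np.float32(P))[0]),"bbox mid",m.round(),(P.max(0)-P.min(0)).round(),"reach",np.hypot(*m).round(), cv2.minAreaRect(np.float32(P))[1:])
```

```text
flange [368. 268.] bbox mid [369. 268.] [54. 55.] reach 456.0 ((54.113956451416016, 53.881492614746094), 44.907257080078125)
blue [467. 269.] bbox mid [466. 269.] [53. 55.] reach 539.0 ((55.45000076293945, 52.85703659057617), 88.71818542480469)
wheel [437. 133.] bbox mid [437. 133.] [60. 60.] reach 457.0 ((59.909847259521484, 59.427223205566406), 88.67623901367188)
turq [539.  -5.] bbox mid [539.  -5.] [62. 61.] reach 539.0 ((60.11219787597656, 60.352787017822266), 43.696346282958984)
ns [448.  12.] bbox mid [448.  12.] [24. 27.] reach 448.0 ((26.464069366455078, 23.728748321533203), 88.64248657226562)
cut [ 427. -126.] bbox mid [ 427. -127.] [63. 64.] reach 446.0 ((63.205657958984375, 62.722434997558594), 87.70433044433594)
nl [ 371. -251.] bbox mid [ 372. -251.] [46. 49.] reach 449.0 ((48.58723449707031, 44.68906021118164), 54.58683395385742)
oil [ 445. -451.] bbox mid [ 449. -451.] [59. 86.] reach 637.0 ((56.66184616088867, 82.28084564208984), 14.919319152832031)
```

All sizes fit, so the positions can be trusted. First I turn the tool so the jaws close along world x, the long side of the bays: about -69.45° about tool z.

jog_arm --motion '[0,0,0,0,0,-1,-1,0,0,0,0,0,-1,-1,0,0,0,0,0,-1,-1,0,0,0,0,0,-1,-1,0,0,0,0,0,-1,-1,0,0,0,0,0,-1,-1,0,0,0,0,0,-1,-1,0,0,0,0,0,-1,-1,0,0,0,0,0,-1,-1,0,0,0,0,0,-1,-1,0,0,0,0,0,-1,-1,0,0,0,0,0,-1,-1]' --grip_force 25

```text
time: 1.6
position: [0.2194, -0.5848, 0.233]
tool_rot: [0.826, 0.564, 0.0, -0.001]
ft_force: [0.2, 0.4, 0.7]
grip_width: 0.087
grip_force: 0.0
```

jog_arm --motion '[0,0,0,0,0,-1,-1,0,0,0,0,0,-1,-1,0,0,0,0,0,-1,-1,0,0,0,0,0,-1,-1,0,0,0,0,0,-1,-1,0,0,0,0,0,-0.36,-1,0.2,0.9,0,0,0,0,-1,0.7,0.7,0,0,0,0,-1,0.7,0.7,0,0,0,0,-1,0.7,0.7,0,0,0,0,-1,0.7,0.7,0,0,0,0,-1,1,0,0,0,0,0,-1]'

```text
time: 3.1
position: [0.3693, -0.4249, 0.2334]
tool_rot: [0.707, 0.707, -0.0, 0.001]
ft_force: [0.5, 0.9, -0.7]
grip_width: 0.0872
grip_force: 0.0
```

jog_arm --motion '[1,0,0,0,0,0,-1,1,0,0,0,0,0,-1,1,0,0,0,0,0,-1,1,0,0,0,0,0,-1,1,0,0,0,0,0,-1,1,0,0,0,0,0,-1,1,0.25,0,0,0,0,-1,1,0.25,0,0,0,0,-1,1,0.25,0,0,0,0,-1,1,0.25,0,0,0,0,-1,1,0.25,0,0,0,0,-1,1,0.25,0,0,0,0,-1]'

```text
time: 4.6
position: [0.4278, 0.0562, 0.2336]
tool_rot: [0.707, 0.707, 0.0, 0.0]
ft_force: [-0.4, -0.5, -0.5]
grip_width: 0.0872
grip_force: 0.0
```

jog_arm --motion '[1,0.25,0,0,0,0,-1,0.95,0,0,0,0,0,-1,0,0,0.4,0,0,0,-1,0,0,0,0,0,0,-1,0,0,0,0,0,0,-1]'

```text
time: 5.22
position: [0.4377, 0.1325, 0.2178]
tool_rot: [0.707, 0.707, 0.0, 0.0]
ft_force: [-0.1, -0.2, -0.3]
grip_width: 0.0871
grip_force: 0.0
```

```bash
cat > look.py <<'E'
import sys
from h import *
# look.py name px z thr : blob nearest to expected world point (x,y) in the wrist picture
def look(name,x,y,z,thr=120,rad=80):
    o=robot.get_obs(); C=cam("wrist",o); im=robot.camera("wrist")
    e=project(C,[x,y,z])[0]
    v=cv2.inRange(im.max(2),thr,255); v=cv2.morphologyEx(v,cv2.MORPH_CLOSE,np.ones((5,5)))
    cs,_=cv2.findContours(v,cv2.RETR_EXTERNAL,2); P=None
    for c in sorted(cs,key=cv2.contourArea):
        if abs(cv2.pointPolygonTest(c,tuple(map(float,e)),True))<rad and 200<cv2.contourArea(c)<30000:
            P=plane(C,c.reshape(-1,2),z)[:,:2]*1000; m=(P.min(0)+P.max(0))/2
            print(name,"mid",m.round(1),"size",(P.max(0)-P.min(0)).round(1),"circ",np.round(cv2.minEnclosingCircle(np.float32(P))[0],1),"rect",cv2.minAreaRect(np.float32(P))[1:])
    print("tcp",o['position'].round(4),"expected px",e.round(),)
    cv2.imwrite(f"pics/{name}.png",im)
if __name__=="__main__":
    a=sys.argv; look(a[1],*map(float,a[2:]))
E
python3 look.py w1 .437 .133 .035
```

```text
w1 mid [447.1  25.2] size [23.6 30.9] circ [446.4  25.3] rect ((30.91213607788086, 23.58439064025879), 89.85747528076172)
tcp [0.4377 0.1325 0.2178] expected px [323. 184.]
```

View pics/w1.png

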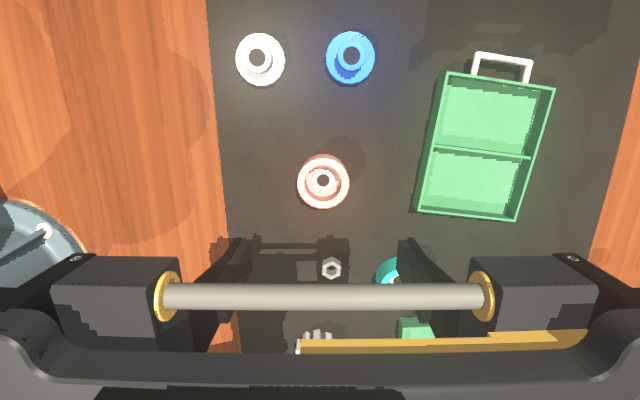

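The wrist view shows the pink wheel at (323,181), 3 px from where it was expected. The silver flange is at (260,60), the blue one at (350,57), the small nut at (332,268), and tray2's handle points up (+y). From the same picture I'll refine tray2, the wheel and the flange.

Run:
```python
from h import *
im=cv2.imread("pics/w1.png"); o=robot.get_obs(); C=cam("wrist",o)
hsv=cv2.cvtColor(im,cv2.COLOR_BGR2HSV)
def rep(n,m,z,c0):
    cs,_=cv2.findContours(m,cv2.RETR_EXTERNAL,2)
    for c in cs:
        x,y,w,h=cv2.boundingRect(c)
        if x<c0[0]<x+w and y<c0[1]<y+h and cv2.contourArea(c)>200:
            P=plane(C,c.reshape(-1,2),z)[:,:2]*1000
            print(n,(x,y,w,h),((P.min(0)+P.max(0))/2).round(1),(P.max(0)-P.min(0)).round(1),cv2.minAreaRect(np.float32(P)))
rep("tray2",cv2.morphologyEx(cv2.inRange(hsv,(55,60,40),(80,255,255)),cv2.MORPH_CLOSE,np.ones((7,7))),.025,(485,147))
b=cv2.inRange(im.max(2),165,255)
rep("wheel",b,.035,(323,181)); rep("flange",b,.012,(260,60))
```

```text
tray2 (412, 71, 144, 151) [618.2 168.3] [149.5 170.7] ((617.73583984375, 168.09864807128906), (160.59144592285156, 134.23939514160156), 83.35916137695312)
wheel (297, 154, 53, 55) [437.  135.1] [59.1 62.6] ((437.0357971191406, 135.14112854003906), (62.598182678222656, 59.0752067565918), 89.91773223876953)
flange (235, 33, 51, 53) [368.8 266.1] [54.6 52.7] ((368.7685546875, 266.0303039550781), (52.579952239990234, 54.58403015136719), 89.32957458496094)
```

jog_arm --motion '[0,0,1,0,0,0,-1,0,0,1,0,0,0,-1,0,0,1,0,0,0,-1,0,0,1,0,0,0,-1,0,0,0.6,0,0,0,-1,0,0,0.3,0,0,0,-1,0,0,0,0,0,0,-1,0,0,0,0,0,0,1,0,0,0,0,0,0,1,0,0,0,0,0,0,1,0,0,0,0,0,0,1,0,0,0,0,0,0,1]' --grip_force 30

```text
time: 6.78
position: [0.4374, 0.1329, 0.022]
tool_rot: [0.707, 0.707, 0.0, -0.0]
ft_force: [-1.7, 0.0, 5.3]
grip_width: 0.0593
grip_force: 30.0
```

jog_arm --motion '[0,0,-0.5,0,0,0,1,0,0,-1,0,0,0,1,0,0,-1,0,0,0,1,-0.5,0.2,-1,0,0,0,1,-1,0.5,0,0,0,0,1,-1,0.5,0,0,0,0,1,-1,0.5,0,0,0,0,1,-1,0.5,0,0,0,0,1,-1,0.5,0,0,0,0,1,-1,0.5,0,0,0,0,1,-1,0.5,0,0,0,0,1,-1,0.5,0,0,0,0,1]'

```text
time: 8.28
position: [0.6054, -0.2082, 0.1607]
tool_rot: [0.707, 0.707, -0.0, -0.001]
ft_force: [0.1, 0.5, -2.2]
grip_width: 0.0591
grip_force: 30.0
```

jog_arm --motion '[-1,0.27,0,0,0,0,1,-0.57,0,0,0,0,0,1,0,0,0,0,0,0,1,0,0,0,0,0,0,1]'

```text
time: 8.78
position: [0.6153, -0.2681, 0.1611]
tool_rot: [0.707, 0.707, 0.0, -0.001]
ft_force: [0.0, -0.2, -2.2]
grip_width: 0.0592
grip_force: 30.0
```

Run:
```python
from h import *
o=robot.get_obs(); C=cam("wrist",o); im=robot.camera("wrist"); cv2.imwrite("pics/w2.png",im); print(o['position'],o['grip_width'])
hsv=cv2.cvtColor(im,cv2.COLOR_BGR2HSV)
m=cv2.morphologyEx(cv2.inRange(hsv,(55,60,40),(80,255,255)),cv2.MORPH_CLOSE,np.ones((7,7)))
# predicted tray corners/dividers at rim
e=np.deg2rad(91.8); ux=np.array([np.cos(e),np.sin(e)]); uy=np.array([-ux[1],ux[0]]); c=np.array([.615,-.192])
for a in (-.1185,-.039,.039,.1185):
    L=[np.r_[c+a*ux+b*uy,.025] for b in(-.063,.063)]
    p=project(C,L); print(a,p.round())
    cv2.line(im,tuple(p[0].astype(int).tolist()),tuple(p[1].astype(int).tolist()),(0,0,255),1)
cv2.imwrite("pics/w2b.png",im)
```

```text
[ 0.61525259 -0.26806813  0.16108191] 0.05920505520593502
-0.1185 [[389. 234.]
 [266. 237.]]
-0.039 [[392. 156.]
 [259. 160.]]
0.039 [[394.  68.]
 [251.  73.]]
0.1185 [[397. -35.]
 [243. -29.]]
```

View pics/w2b.png

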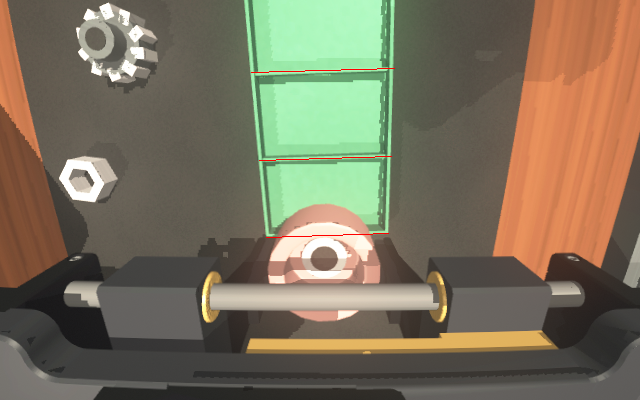

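The predicted bay lines lie on tray3's dividers at about rows 70, 158 and 235, with the tray edges at columns 265 and 390. The tray pose is good, and the wheel is held above the handle bay. Now I lower it.

jog_arm --motion '[-0.05,0.05,0.9,0,0,0,1,0,0,0.9,0,0,0,1,0,0,0.8,0,0,0,1,0,0,0.4,0,0,0,1,0,0,0.25,0,0,0,1,0,0,0.1,0,0,0,1,0,0,0,0,0,0,1,0,0,0,0,0,0,1]'

```text
time: 9.82
position: [0.6189, -0.2724, 0.0286]
tool_rot: [0.707, 0.707, 0.0, 0.001]
ft_force: [1.5, -0.3, -2.5]
grip_width: 0.0593
grip_force: 30.0
```

jog_arm --motion '[0,0,0.05,0,0,0,1,0,0,0.025,0,0,0,1,0,0,0,0,0,0,1]'

```text
time: 10.2
position: [0.6185, -0.2721, 0.0252]
tool_rot: [0.707, 0.707, -0.0, 0.0]
ft_force: [-0.6, 0.1, 2.4]
grip_width: 0.0593
grip_force: 30.0
```

jog_arm --motion '[0,0,0,0,0,0,-0.6,0,0,0,0,0,0,-0.6,0,0,0,0,0,0,-0.6,0,0,-0.5,0,0,0,-0.6,0,0,-1,0,0,0,-0.6,0,0,-1,0,0,0,-0.6,0,0,-1,0,0,0,-0.6,1,-0.4,0,0,0,0,-0.6,1,-0.4,0,0,0,0,-0.6,1,-0.4,0,0,0,0,-0.6,1,-0.4,0,0,0,0,-0.6,1,-0.4,0,0,0,0,-0.6]'

```text
time: 11.7
position: [0.5382, -0.0709, 0.1661]
tool_rot: [0.707, 0.707, 0.001, 0.001]
ft_force: [0.5, 0.3, -0.5]
grip_width: 0.0696
grip_force: 0.0
```

jog_arm --motion '[1,-0.5,0,0,0,0,-0.6,1,-0.5,0,0,0,0,-0.6,1,-0.5,0,0,0,0,-0.6,1,-0.5,0,0,0,0,-0.6,1,-0.5,0,0,0,0,-0.6,1,-0.5,0,0,0,0,-0.6,1,-0.5,0,0,0,0,-0.6,1,-0.5,0,0,0,0,-0.6,0.48,-0.25,0,0,0,0,-0.6,0,0,0,0,0,0,-0.6,0,0,0,0,0,0,-0.6]'

```text
time: 13.08
position: [0.369, 0.267, 0.1653]
tool_rot: [0.707, 0.707, 0.001, 0.0]
ft_force: [0.4, 0.1, 0.1]
grip_width: 0.0698
grip_force: 0.0
```

```bash
cat > near.py <<'E'
import sys
from h import *
# near.py name x y z thr: brightest-blob near expected point, measured on plane z
n=sys.argv[1]; x,y,z,thr=map(float,sys.argv[2:6])
o=robot.get_obs(); C=cam("wrist",o); im=robot.camera("wrist"); cv2.imwrite(f"pics/{n}.png",im)
e=project(C,[x,y,z])[0]; print("tcp",o['position'].round(4),"exp px",e.round())
m=cv2.inRange(im.max(2),thr,255); cs,_=cv2.findContours(m,cv2.RETR_EXTERNAL,2)
for c in cs:
    bx,by,w,h=cv2.boundingRect(c)
    if cv2.contourArea(c)>200 and w<160 and bx-15<e[0]<bx+w+15 and by-15<e[1]<by+h+15:
        P=plane(C,c.reshape(-1,2),z)[:,:2]*1000
        print((bx,by,w,h),"mid",((P.min(0)+P.max(0))/2).round(1),"size",(P.max(0)-P.min(0)).round(1),"rect",cv2.minAreaRect(np.float32(P)))
E
python3 near.py f1 .3685 .267 .012 165
```

```text
tcp [0.369  0.267  0.1653] exp px [323. 191.]
(297, 164, 52, 52) mid [367.8 268. ] size [53.2 54.8] rect ((367.8389892578125, 267.9630126953125), (54.75651550292969, 53.168922424316406), 89.9567642211914)
```

View pics/f1.png

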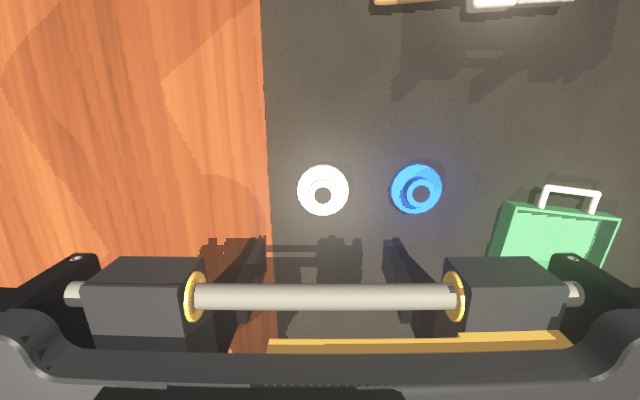

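The silver flange is at (323,190) in the wrist view, and the blue one to its right at (417,188). The tool is centred on it within 1 mm. I'll grip the boss with the tips just above the disc.

jog_arm --motion '[0.02,-0.02,1,0,0,0,-0.6,0,0,1,0,0,0,-0.6,0,0,0.9,0,0,0,-0.6,0,0,0.4,0,0,0,-0.6,0,0,0.15,0,0,0,-0.6,0,0,0,0,0,0,-0.6,0,0,0,0,0,0,1,0,0,0,0,0,0,1,0,0,0,0,0,0,1,0,0,0,0,0,0,1,0,0,0,0,0,0,1]' --grip_force 30

```text
time: 14.5
position: [0.3675, 0.2681, 0.0267]
tool_rot: [0.707, 0.707, 0.0, 0.0]
ft_force: [0.3, -0.4, 1.3]
grip_width: 0.0291
grip_force: 30.0
```

jog_arm --motion '[0,0,-0.5,0,0,0,1,0,0,-1,0,0,0,1,0,0,-1,0,0,0,1,-0.5,0.28,-0.5,0,0,0,1,-1,0.6,0,0,0,0,1,-1,0.6,0,0,0,0,1,-1,0.6,0,0,0,0,1,-1,0.6,0,0,0,0,1,-1,0.6,0,0,0,0,1,-1,0.6,0,0,0,0,1,-1,0.6,0,0,0,0,1,-1,0.6,0,0,0,0,1]'

```text
time: 16.0
position: [0.5707, -0.0732, 0.146]
tool_rot: [0.707, 0.707, -0.0, -0.001]
ft_force: [0.4, 1.3, -1.2]
grip_width: 0.0287
grip_force: 30.0
```

jog_arm --motion '[-1,0.5,0,0,0,0,1,-1,0.5,0,0,0,0,1,-1,0.1,0,0,0,0,1,0,0,0,0,0,0,1,0,0,0,0,0,0,1]'

```text
time: 16.62
position: [0.6136, -0.1912, 0.1456]
tool_rot: [0.707, 0.707, -0.0, -0.001]
ft_force: [-0.7, 0.5, -1.5]
grip_width: 0.029
grip_force: 30.0
```

jog_arm --motion '[0,0.03,1,0,0,0,1,0,0,1,0,0,0,1,0,0,0.6,0,0,0,1,0,0,0.19,0,0,0,1,0,0,0.05,0,0,0,1,0,0,0,0,0,0,1,0,0,0,0,0,0,1]'

```text
time: 17.5
position: [0.6167, -0.1923, 0.0342]
tool_rot: [0.707, 0.707, 0.0, 0.001]
ft_force: [-0.5, 0.1, -2.1]
grip_width: 0.029
grip_force: 30.0
```

jog_arm --motion '[0,0,0.06,0,0,0,1,0,0,0.03,0,0,0,1,0,0,0.02,0,0,0,1,0,0,0,0,0,0,1]'

```text
time: 18.0
position: [0.616, -0.1921, 0.0297]
tool_rot: [0.707, 0.707, 0.0, 0.0]
ft_force: [-1.8, 0.9, 5.6]
grip_width: 0.0288
grip_force: 30.0
```

jog_arm --motion '[0,0,0,0,0,0,-0.2,0,0,0,0,0,0,-0.2,0,0,0,0,0,0,-0.2,0,0,-0.5,0,0,0,-0.2,0,0,-1,0,0,0,-0.2,0,0,-1,0,0,0,-0.4,0,0,-1,0,0,0,-0.6,-0.2,-1,0,0,0,0,-0.6,-0.2,-1,0,0,0,0,-0.6,-0.2,-1,0,0,0,0,-0.6,-0.2,-1,0,0,0,0,-0.6,-0.2,-1,0,0,0,0,-0.6]'

```text
time: 19.5
position: [0.4151, -0.2324, 0.1699]
tool_rot: [0.707, 0.707, -0.0, 0.001]
ft_force: [0.3, -0.2, -0.4]
grip_width: 0.0697
grip_force: 0.0
```

jog_arm --motion '[-0.4,-1,0,0,0,0,-0.6,-0.07,-0.1,0,0,0,0,-0.6,0,0,0,0,0,0,-0.6,0,0,0,0,0,0,-0.6]'

```text
time: 20.0
position: [0.3731, -0.251, 0.169]
tool_rot: [0.707, 0.707, 0.0, 0.001]
ft_force: [-0.1, -0.1, 0.7]
grip_width: 0.0694
grip_force: 0.0
```

```bash
python3 near.py n1 .3715 -.251 .025 165
python3 - <<'E'
import cv2
im=cv2.imread("pics/n1.png"); cv2.imwrite("pics/n1c.png",cv2.resize(im[100:260,240:440],None,fx=3,fy=3,interpolation=cv2.INTER_CUBIC))
E
```

```text
tcp [ 0.3731 -0.251   0.169 ] exp px [322. 193.]
(297, 169, 48, 47) mid [ 370.  -250.2] size [47.5 48.1] rect ((369.4657287597656, -250.48133850097656), (42.34091567993164, 50.96194839477539), 22.833621978759766)
```

View pics/n1c.png

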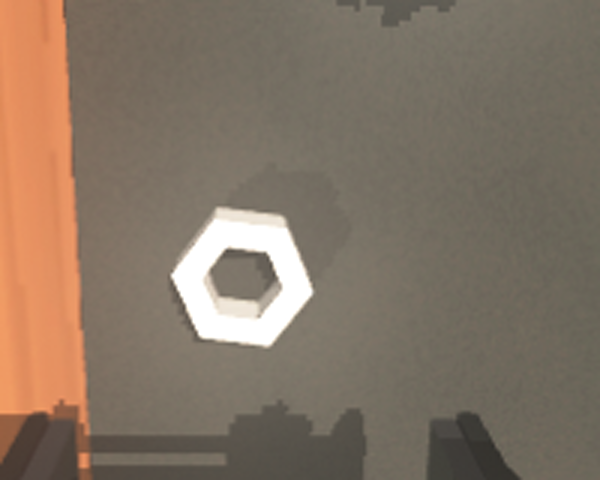

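The large nut is centred at crop (243,278), image (321,193). Its corner axis sits at about -6°, so a flat normal is at about +23.5° (the rectangle fit gives 22.8°). I turn the tool to match and go down.

jog_arm --motion '[0,-0.06,0,0,0,0,-0.6,0,0,0.5,0,0,-1,-0.6,0,0,0.5,0,0,-1,-0.6,0,0,0.5,0,0,-1,-0.6,0,0,0.5,0,0,-1,-0.6,0,0,0.5,0,0,-1,-0.6,0,0,0.5,0,0,-0.85,-0.6,0,0,0.5,0,0,0,-0.6,0,0,0.25,0,0,0,-0.6,0,0,0,0,0,0,-0.6,0,0,0,0,0,0,-0.6]'

```text
time: 21.42
position: [0.3698, -0.251, 0.0189]
tool_rot: [0.549, 0.836, -0.0, 0.0]
ft_force: [0.5, 0.8, 0.8]
grip_width: 0.0694
grip_force: 0.0
```

jog_arm --motion '[0,0,0,0,0,0,1,0,0,0,0,0,0,1,0,0,0,0,0,0,1,0,0,0,0,0,0,1]'

```text
time: 21.92
position: [0.3696, -0.2508, 0.0187]
tool_rot: [0.549, 0.836, -0.0, 0.0]
ft_force: [-0.4, 0.2, 2.2]
grip_width: 0.0406
grip_force: 29.9
```

jog_arm --motion '[0,0,-0.5,0,0,0,1,0,0,-1,0,0,1,1,0,0,-0.8,0,0,1,1,0,0,-0.7,0,0,1,1,0,0,0,0,0,1,1,0,0,0,0,0,1,1,0,0,0,0,0,0.85,1,0.5,1,0,0,0,0,1,0.6,1,0,0,0,0,1,0.6,1,0,0,0,0,1,0.6,1,0,0,0,0,1,0.6,1,0,0,0,0,1]'

```text
time: 23.42
position: [0.5701, -0.1336, 0.138]
tool_rot: [0.707, 0.707, -0.0, -0.001]
ft_force: [0.0, -0.3, -1.5]
grip_width: 0.0408
grip_force: 29.9
```

jog_arm --motion '[0.52,1,0,0,0,0,1,0,0.07,0,0,0,0,1,0,0,0,0,0,0,1,0,0,0,0,0,0,1]'

```text
time: 23.92
position: [0.6107, -0.1144, 0.1381]
tool_rot: [0.707, 0.707, -0.001, -0.001]
ft_force: [0.0, 0.3, -1.2]
grip_width: 0.0408
grip_force: 29.9
```

jog_arm --motion '[0,0.02,1,0,0,0,1,0,0,1,0,0,0,1,0,0,0.5,0,0,0,1,0,0,0.2,0,0,0,1,0,0,0.08,0,0,0,1,0,0,0.06,0,0,0,1,0,0,0,0,0,0,1,0,0,0,0,0,0,1]'

```text
time: 24.92
position: [0.6135, -0.1141, 0.0256]
tool_rot: [0.707, 0.707, 0.0, 0.001]
ft_force: [1.0, 0.5, -1.1]
grip_width: 0.041
grip_force: 29.9
```

jog_arm --motion '[0,0,0.05,0,0,0,1,0,0,0.03,0,0,0,1,0,0,0.02,0,0,0,1,0,0,0,0,0,0,1]'

```text
time: 25.42
position: [0.6131, -0.114, 0.0218]
tool_rot: [0.707, 0.707, 0.0, 0.0]
ft_force: [-0.7, 0.4, 5.4]
grip_width: 0.0409
grip_force: 29.9
```

jog_arm --motion '[0,0,0,0,0,0,-0.4,0,0,0,0,0,0,-0.4,0,0,0,0,0,0,-0.4,0,0,-0.5,0,0,0,-0.4,0,0,-1,0,0,0,-0.4,0,0,-1,0,0,0,-0.5,0,0,-1,0,0,0,-0.6,-0.06,-1,0,0,0,0,-0.6,-0.06,-1,0,0,0,0,-0.6,-0.06,-1,0,0,0,0,-0.6,-0.06,-1,0,0,0,0,-0.6,-0.07,-0.65,0,0,0,0,-0.6]'

```text
time: 26.92
position: [0.4254, -0.1261, 0.1621]
tool_rot: [0.707, 0.707, 0.0, 0.0]
ft_force: [0.3, -0.3, 0.4]
grip_width: 0.0698
grip_force: 0.0
```

jog_arm --motion '[0,0,0,0,0,0,-0.6,0,0,0,0,0,0,-0.6]'

```text
time: 27.18
position: [0.4287, -0.1271, 0.1619]
tool_rot: [0.707, 0.707, 0.001, 0.002]
ft_force: [0.2, 0.2, -0.1]
grip_width: 0.0699
grip_force: 0.0
```

```bash
python3 near.py c1 .427 -.1265 .027 110
python3 - <<'E'
import cv2
im=cv2.imread("pics/c1.png"); cv2.imwrite("pics/c1c.png",cv2.resize(im[0:260,200:460],None,fx=2.2,fy=2.2,interpolation=cv2.INTER_CUBIC))
E
```

```text
tcp [ 0.4287 -0.1271  0.1619] exp px [322. 195.]
```

View pics/c1c.png

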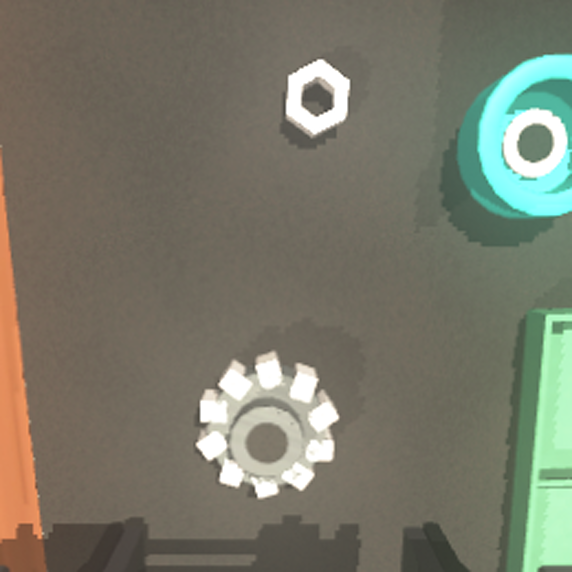

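The cutter's hub centre is at image (321,200). The small nut, at (344,45), has its flats facing ±x. I'll convert both.

Run:
```python
from h import *
C=cam("wrist",robot.get_obs()); print(plane(C,[(320.9,200.5)],.045),plane(C,[(344.5,44.5)],.017),project(C,[.427,-.1265,.045]))
```

```text
[[ 0.42636485 -0.12619674  0.045     ]] [[0.44743684 0.00977438 0.017     ]] [[321.58985212 200.81350135]]
```

jog_arm --motion '[0.02,-0.05,1,0,0,0,-0.6,0,0,1,0,0,0,-0.6,0,0,0.7,0,0,0,-0.6,0,0,0.3,0,0,0,-0.6,0,0,0,0,0,0,-0.6,0,0,0,0,0,0,-0.6,0,0,0,0,0,0,1,0,0,0,0,0,0,1,0,0,0,0,0,0,1,0,0,0,0,0,0,1,0,0,0,0,0,0,1]' --grip_force 40

```text
time: 28.6
position: [0.4255, -0.1258, 0.041]
tool_rot: [0.707, 0.707, 0.0, 0.0]
ft_force: [0.6, -0.3, 1.2]
grip_width: 0.0308
grip_force: 40.0
```

jog_arm --motion '[0,0,-0.5,0,0,0,1,0,0,-1,0,0,0,1,0,0,-1,0,0,0,1,0.3,0.2,-0.5,0,0,0,1,1,0.6,0,0,0,0,1,1,0.6,0,0,0,0,1,1,0.6,0,0,0,0,1,1,0.6,0,0,0,0,1,1,0.6,0,0,0,0,1,1,0.6,0,0,0,0,1,1,0.6,0,0,0,0,1,1,0.6,0,0,0,0,1]'

```text
time: 30.1
position: [0.6243, 0.2076, 0.1592]
tool_rot: [0.707, 0.707, -0.002, -0.001]
ft_force: [0.5, -0.2, -4.2]
grip_width: 0.0309
grip_force: 40.0
```

jog_arm --motion '[0.04,0.04,0,0,0,0,1,0,0,0,0,0,0,1,0,0,0,0,0,0,1]'

```text
time: 30.48
position: [0.6254, 0.2069, 0.1601]
tool_rot: [0.707, 0.707, -0.001, -0.001]
ft_force: [0.1, -0.3, -3.5]
grip_width: 0.0309
grip_force: 40.0
```

Run:
```python
from h import *
o=robot.get_obs(); C=cam("wrist",o); im=robot.camera("wrist"); print(o['position'],o['grip_width'])
e=np.deg2rad(180+83.3); ux=np.array([np.cos(e),np.sin(e)]); uy=np.array([-ux[1],ux[0]]); c=np.array([.6225,.169])
for a in (-.0795,0,.0795):
    p=project(C,[np.r_[c+a*ux+b*uy,.025] for b in(-.063,.063)]).astype(int).tolist(); cv2.line(im,tuple(p[0]),tuple(p[1]),(0,0,255),1); print(p)
cv2.imwrite("pics/t2.png",im)
```

```text
[0.62540222 0.20686423 0.16010655] 0.030938052776959327
[[264, 146], [396, 161]]
[[259, 224], [382, 238]]
[[256, 291], [369, 303]]
```

View pics/t2.png

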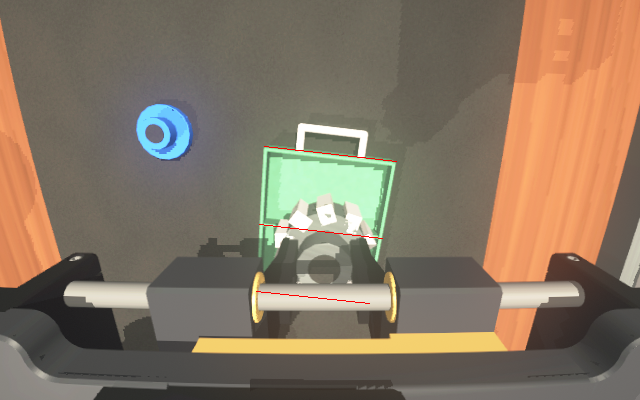

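The predicted handle-end rim lies on the real one at (264,146)-(396,161), so tray2's pose is good. I lower the cutter.

jog_arm --motion '[0.02,0.03,1,0,0,0,1,0,0,1,0,0,0,1,0,0,0.5,0,0,0,1,0,0,0.2,0,0,0,1,0,0,0.1,0,0,0,1,0,0,0,0,0,0,1,0,0,0,0,0,0,1]'

```text
time: 31.4
position: [0.6287, 0.209, 0.0502]
tool_rot: [0.707, 0.707, 0.001, 0.001]
ft_force: [-0.2, 0.2, -3.6]
grip_width: 0.0312
grip_force: 40.0
```

jog_arm --motion '[0,0,0.08,0,0,0,1,0,0,0.04,0,0,0,1,0,0,0.03,0,0,0,1,0,0,0,0,0,0,1,0,0,0,0,0,0,1]'

```text
time: 32.02
position: [0.6279, 0.2089, 0.0441]
tool_rot: [0.707, 0.707, 0.0, 0.0]
ft_force: [-3.5, -1.1, 5.6]
grip_width: 0.031
grip_force: 40.0
```

jog_arm --motion '[0,0,0,0,0,0,-0.3,0,0,0,0,0,0,-0.3,0,0,0,0,0,0,-0.3,0,0,-0.5,0,0,0,-0.3,0,0,-1,0,0,0,-0.3,0,0,-1,0,0,0,-0.3,-0.45,-0.5,-0.5,0,0,0,-0.3,-0.9,-0.8,0,0,0,0,-0.3,-0.9,-0.8,0,0,0,0,-0.3,-0.9,-0.8,0,0,0,0,-0.3,-0.9,-0.8,0,0,0,0,-0.3,-0.9,-0.8,0,0,0,0,-0.3]'

```text
time: 33.52
position: [0.4477, 0.0097, 0.1643]
tool_rot: [0.707, 0.707, 0.001, 0.001]
ft_force: [0.4, -1.0, -0.1]
grip_width: 0.0565
grip_force: 0.0
```

jog_arm --motion '[0,0,0.8,0,0,0,-0.3,0,0,0,0,0,0,-0.3,0,0,0,0,0,0,-0.3]'

```text
time: 33.9
position: [0.449, 0.0108, 0.132]
tool_rot: [0.707, 0.707, 0.001, 0.001]
ft_force: [0.2, 0.0, 0.2]
grip_width: 0.0569
grip_force: 0.0
```

```bash
python3 near.py s1 .4477 .011 .017 165
```

```text
tcp [0.449  0.0108 0.132 ] exp px [322. 202.]
(308, 184, 28, 33) mid [447.   12.6] size [24.9 30.7] rect ((446.9024963378906, 12.56922435760498), (24.91716194152832, 30.639284133911133), 0.6787150502204895)
```

jog_arm --motion '[0.02,-0.04,1,0,0,0,-0.3,0,0,1,0,0,0,-0.3,0,0,0.6,0,0,0,-0.3,0,0,0.27,0,0,0,-0.3,0,0,0,0,0,0,-0.3,0,0,0,0,0,0,-0.3,0,0,0,0,0,0,1,0,0,0,0,0,0,1,0,0,0,0,0,0,1,0,0,0,0,0,0,1,0,0,0,0,0,0,1]' --grip_force 20

```text
time: 35.33
position: [0.4464, 0.0116, 0.0163]
tool_rot: [0.707, 0.707, 0.0, 0.0]
ft_force: [-0.6, 0.5, 1.4]
grip_width: 0.0241
grip_force: 20.0
```

jog_arm --motion '[0,0,-0.5,0,0,0,1,0,0,-1,0,0,0,1,0,0,-1,0,0,0,1,0.3,0.4,-0.5,0,0,0,1,0.7,1,0,0,0,0,1,0.7,1,0,0,0,0,1,0.7,1,0,0,0,0,1,0.57,0.89,0,0,0,0,1,0,0,0,0,0,0,1,0,0,0,0,0,0,1]'

```text
time: 36.58
position: [0.6163, 0.1302, 0.1353]
tool_rot: [0.707, 0.707, -0.001, -0.001]
ft_force: [-1.2, -0.1, 0.1]
grip_width: 0.0237
grip_force: 20.0
```

jog_arm --motion '[0,0,1,0,0,0,1,0,0,1,0,0,0,1,0,0,0.5,0,0,0,1,0,0,0.2,0,0,0,1,0,0,0.08,0,0,0,1,0,0,0,0,0,0,1,0,0,0,0,0,0,1]'

```text
time: 37.45
position: [0.6187, 0.1305, 0.0261]
tool_rot: [0.707, 0.707, 0.001, 0.001]
ft_force: [-1.1, -0.7, -0.4]
grip_width: 0.0241
grip_force: 20.0
```

jog_arm --motion '[0,0,0.08,0,0,0,1,0,0,0.05,0,0,0,1,0,0,0.03,0,0,0,1,0,0,0,0,0,0,1,0,0,0,0,0,0,1]'

```text
time: 38.08
position: [0.6179, 0.1304, 0.0193]
tool_rot: [0.707, 0.707, 0.0, 0.0]
ft_force: [-1.6, 0.6, 4.9]
grip_width: 0.0238
grip_force: 20.0
```

Contact. I release and withdraw clear of the trays for a final look.

jog_arm --motion '[0,0,0,0,0,0,0,0,0,0,0,0,0,0,0,0,0,0,0,0,0,0,0,-0.5,0,0,0,0,0,0,-1,0,0,0,0,0,0,-1,0,0,0,0,0,0,-1,0,0,0,0,0,0,-1,0,0,0,0,0,-1,0,0,0,0,0,0,-1,0,0,0,0,0,0,-1,0,0,0,0,0,0,-1,0,0,0,0,0]'

```text
time: 39.58
position: [0.4569, 0.1304, 0.1999]
tool_rot: [0.707, 0.707, 0.001, 0.001]
ft_force: [-0.9, 1.4, 0.3]
grip_width: 0.0432
grip_force: 0.0
```

jog_arm --motion '[0,-0.8,0,0,0,0,0,0,0,0,0,0,0,0,0,0,0,0,0,0,0]'

```text
time: 39.95
position: [0.4278, 0.1305, 0.1997]
tool_rot: [0.707, 0.707, 0.001, 0.001]
ft_force: [0.2, 0.1, -0.6]
grip_width: 0.0433
grip_force: 0.0
```

Run:
```python
from h import *
im=robot.camera("top"); cv2.imwrite("pics/end.png",cv2.resize(im[100:310,130:520],None,fx=2,fy=2,interpolation=cv2.INTER_CUBIC))
```

```text
(no output)
```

View pics/end.png

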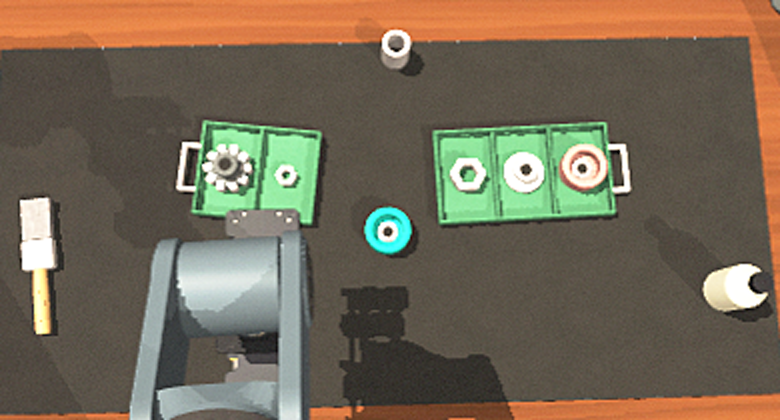

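In the final view every part lies flat in its bay: cutter (228,168), small nut (287,175), large nut (467,175), flange (523,172) and wheel (583,168). The sleeve, oil bottle, brush and turquoise wheel haven't moved, so I'm handing in.

```bash
python3 -c "
from rig import robot
print(robot.hand_in())"
```

```text
the job is handed in; nothing more can be done
None
```

Both kits are made up as asked: all five parts lie flat in their bays, placed in the order given, and the job was handed in at about 40 s; the final picture didn't show the blue flange (hidden by the arm), but the arm never came near enough to touch it.

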